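# Slide the blue reference tile along the rail into the reader's corner pocket

## Robot

A 6-joint arm with a two-finger parallel gripper is mounted at the origin on the work surface. World frame = base frame: x ahead of the robot, y to its left, z up, the work surface at z = 0. Lengths are in m, angles in rad, forces in N, time in s.
With the tool pointing down it reaches from about 0.25 to 0.725 m from the base axis. Payload 4 kg.
Tool frame: the origin (TCP) lies on the centre line of the jaws, within the pads' length; the fingertips stand 25 mm ahead of it and the grasp point (between the pads) lies 6 mm ahead of it; z points along the fingers, x is the direction in which the jaws open and shut, and the axes are right-handed (so a half turn about z gives the same grasp; the last joint's range is limited). The gripper opens to 85 mm and grips with 20 to 120 N. Pads are 22 mm wide; open, the fingers measure 114 mm over their backs; the gripper's body (76 mm by 85 mm) begins 54 mm behind the grasp point. The pads swing forward as they close: fully open they stand 13 mm farther back than shut.
Start: joints at [1.194, 0.241, 0.005, 1.335, 0, 1.571], TCP at [0.184, 0.465, 0.232] pointing down, gripper open.
Joint ranges: [-2.72, 2.72], [-1.05, 1.87], [-1.09, 1.28], [-1.99, 2.15], [-1.42, 1.44], [-3.14, 3.14]. Speed limits (rad/s): [2.79, 2.79, 3.14, 3.14, 3.14, 3.14].

## Interface

Orientations are given as a unit quaternion [x, y, z, w].
In Python, from workcell import bot, imaging, order gives the robot as it stands.
- The arm moves only by the tool carry_out, never from a script. Its argument "moves" is a list of rows, each a list of 5 numbers: the shift along the tool's x, y, z scaled (see below), then the turn about the tool's z scaled (see below), then the opening, from -1 (shut) to 1 (fully open). In form: [[tx, ty, tz, roll, hand], ...]. A call has 1 to 20 rows; each row is the pose to reach, as a shift and turn from the pose commanded when the call began, along the tool's axes at that moment; what a row does not reach only later rows make up. The controller multiplies each number of a shift by 0.1 m and each number of a turn by 90 degrees. A row lasts 1/10 s, in which the tool goes at most 50 mm and 8.59 degrees, less where a joint would pass 70% of its speed; a pose out of reach is approached as far as the arm can. A call with a number of a shift or a turn outside -1 to 1 is refused whole. A call with a gripper value outside its range is refused whole. The fingers move at their own pace and stop on an object; the grip force is fixed at half the most. Time passes only in rows, so rows that repeat a pose let the fingers close. It gives the time, the measured TCP pose, the force and the opening at its end, in the units of the state.
- bot.get_obs(): the state, without advancing time (a new reading comes with each control period).
- imaging.camera(name): name is "side" or "top" or "wrist"; returns the picture (480x640x3 uint8, red, green, blue); there is no depth.
- imaging.camera_model(name): a dict with "fovy" (degrees; the focal length in pixels is half the picture's height over the tangent of half this angle, whatever the lens; pixels are square), "cx", "cy" (the principal point, pixels), "dist" ([k1, k2, p1, p2, k3] as OpenCV has them; the pictures are not rectified), "eye" and "rotation" of the camera in the world. Camera axes: x right, y up, looking along -z (the intrinsics and any distortion apply to the point x, -y, -z); pixel columns grow to the right and rows downward; lengths in m; the calibration is good to about 2 mm. A picture is of the moment at which its call begins: read the wrist's pose just before it. camera_model takes no time and is no camera call; for the wrist camera it gives the pose at the moment of the call.
- order.job_done(): hands the job in, once; it reports no verdict.
The state is a dict: "clock": time; "joint_pos": joint angles; "joint_vel": joint speeds; "tau": joint torques, N m; "eef_pos": TCP position; "tool_rot": TCP orientation; "ft_force": force on the tool from outside, world axes, zero at the start; "ft_torque": the same for the moment, N m; "grip_width": finger opening in m.
Only numpy, scipy, OpenCV 4.12 (cv2) and the standard library are available. Lean on these libraries where they do the work, as an engineer would, in place of code of your own. Each camera call takes 0.05 s, during which the arm holds its last target.

## Task

Load the blue reference tile into the colour reader without picking it up: with the fingertips push it across the loading plate until it sits squarely flat against the long rail, then slide it along the rail, keeping it against the rail all the way, until it is fully home against the end stop in the corner pocket, and let go. Never lift or tip the tile, and leave the orange tile and everything else on the bench where they are.

Things in the scene. Friction and masses are not known exactly. Their poses are not given: they have to be found in the camera images.
- reader: Colour reader, fixed; place and yaw vary. Origin at bench height; its x points across the plate to the rail, y along the rail to the pocket, z up. In its frame, mm: aluminium loading plate x -100 to 100, y -190 to 180, top z = 10. Beyond the pocket a white housing with display: y 180 to 280, x -100 to 100, top z = 60.
- rail_mid (a point): Point on the top inner edge of the dark steel rail, (60, 0, 28) mm in the reader's frame, axes as the reader's. The rail runs along y from -190 to 165; its inner face (towards -x) is at x = 60, its top at z = 28, 18 mm above the plate.
- pocket_mouth (a point): Middle of the pocket's mouth on the plate, (34.5, 105, 10) mm in the reader's frame, axes as the reader's. Pocket: 51 wide between the rail and a parallel dark lip (inner face x = 9, y 105 to 165, top z = 28), 60 long, open above and towards -y. A slanted lead-in at the lip's mouth spreads away from the rail to about x = -12, y = 85.
- pocket_home (a point): Where the centre of the blue tile's underside is when fully home, touching rail and end stop: (36, 141, 10) mm in the reader's frame, on the plate's top; axes as the reader's. End stop: dark bar, face (towards -y) at y = 165, x -9 to 72, top z = 28. A black round reading window marks the pocket's floor.
- blue_tile: Tile to be moved, loose: 48 x 48 mm, 16 mm thick, blue plastic frame, white round face on top, about 60 g, smooth (friction about 0.3 on plate and rail). Origin at the centre of its underside, x and y along its sides, z up. Starts flat on the plate, off the rail, turned up to 0.5 rad from the reader's axes; either it or the orange tile may be nearer the pocket.
- orange_tile: Second tile of the same size and weight, with an orange frame, also loose on the plate; origin and axes as the blue tile's. Leave it where it is.
- spray_bottle: Pink spray bottle standing on the bench to the right, 180 mm tall, 76 mm across; origin at the centre of its underside. Leave alone.
- detergent: Yellow bottle on the bench to the right, 190 mm tall, 70 mm across; origin at the centre of its underside. Leave alone.
- screw_cap: Small blue round screw cap lying on the bench to the right, 30 mm across, 14 mm high (not the tile); origin at the centre of its underside. Leave alone.
- beaker: Glass beaker on the bench to the left, 90 mm tall, 72 mm across; origin at the centre of its underside. Leave alone.

How it is judged:
By the outcome, as a careful person would: the job done as asked, in the order asked, and still so for the second after the job is handed in, with the robot touching nothing.
It also fails if it takes over 64 s, if anything falls off the work surface, if the arm or the gripper's body presses on something with over 40 N, if the wrist force passes 120 N, or if a joint passes its speed limit or range.

## Working session

There is one attempt and no reset: what is moved stays moved. The work goes in short steps, Python scripts to look and compute and a tool call to move; the robot and the scene stay as the last step left them, time stands still between calls to the robot, and variables do not carry over. Pictures are saved under pics/ and viewed, and the job is handed in when it is done.

Besides the shell and the picture viewer there is one more tool, called after ">>>" by a JSON object that holds its "api" and its "payload", one argument or row to a line. carry_out: Moves the arm, as the interface text tells. Its arguments: {"type":"object","properties":{"moves":{"type":"array","items":{"type":"array","items":{"type":"number","minimum":-1,"maximum":1}}}},"required":["moves"]}

```bash
mkdir -p pics; cat > h.py <<'E'
import numpy as np, cv2
from workcell import bot, imaging, order
from scipy.spatial.transform import Rotation as R
def snap(name,fn):
    m=imaging.camera_model(name); im=np.asarray(imaging.camera(name)); cv2.imwrite('pics/'+fn,im[:,:,::-1]); return im,m
def K(m):
    f=240/np.tan(np.radians(m['fovy'])/2); return np.array([[f,0,m['cx']],[0,f,m['cy']],[0,0,1.]])
def rot(m):
    r=np.array(m['rotation'],float)
    return r.reshape(3,3) if r.size==9 else R.from_quat(r).as_matrix()
def ray(m,px,z):
    p=cv2.undistortPoints(np.array(px,float).reshape(-1,1,2),K(m),np.array(m['dist'],float)).reshape(-1,2)
    d=np.c_[p[:,0],-p[:,1],-np.ones(len(p))]@rot(m).T
    e=np.array(m['eye'],float); return e+d*((z-e[2])/d[:,2])[:,None]
def proj(m,P):
    c=(np.array(P,float).reshape(-1,3)-np.array(m['eye']))@rot(m)
    c=c*[1,-1,-1]
    return cv2.projectPoints(c,np.zeros(3),np.zeros(3),K(m),np.array(m['dist'],float))[0].reshape(-1,2)
E
python3 - <<'E'
from h import *
for n in ['top','side','wrist']:
    im,m=snap(n,n+'0.png'); print(n,m)
print(bot.get_obs())
E
```

```text
top {'fovy': 50.01473935901094, 'cx': 323.9617432360329, 'cy': 240.9660940904061, 'dist': array([-0.02377136,  0.        ,  0.        ,  0.        ,  0.        ]), 'eye': array([0.38443501, 0.02391917, 1.26616492]), 'rotation': array([ 0.02861388, -0.04281416, -0.69512833,  0.71703891])}
side {'fovy': 49.80494560955283, 'cx': 313.57825599123106, 'cy': 233.9331380873706, 'dist': array([-0.1165437,  0.       ,  0.       ,  0.       ,  0.       ]), 'eye': array([0.9603719 , 0.88830605, 0.82691796]), 'rotation': array([0.09911798, 0.42299562, 0.87292641, 0.22192299])}
wrist {'fovy': 66.08953041218197, 'cx': 328.4899007008418, 'cy': 248.87694878298294, 'dist': array([0.00746917, 0.        , 0.        , 0.        , 0.        ]), 'eye': array([0.11815247, 0.49063509, 0.37317342]), 'rotation': array([-0.11695368, -0.07764845,  0.55690598,  0.81862585])}
{'clock': 0.15, 'joint_pos': array([1.19402386e+00, 2.41238359e-01, 4.04227831e-03, 1.33519155e+00,
       3.63825902e-05, 1.57080429e+00]), 'joint_vel': array([ 2.62549170e-04, -2.72062844e-03,  3.31542074e-03, -1.38197526e-03,
        1.16561681e-05, -8.17005438e-05]), 'tau': array([ 4.35210131e-04, -3.72635472e+01,  2.52638876e+01,  1.23886397e-02,
        2.92474704e-05,  1.83228485e-05]), 'eef_pos': array([0.18377697, 0.4644943 , 0.23082152]), 'tool_rot': array([ 8.27021104e-01,  5.62170312e-01, -6.68244864e-04,  4.32253162e-04]), 'ft_force': array([ 0.88908696,  0.44148011, -0.1504154 ]), 'ft_torque': array([-0.02547964,  0.04320387, -0.04139035]), 'grip_width': 0.08524650659705099}
```

View pics/top0.png

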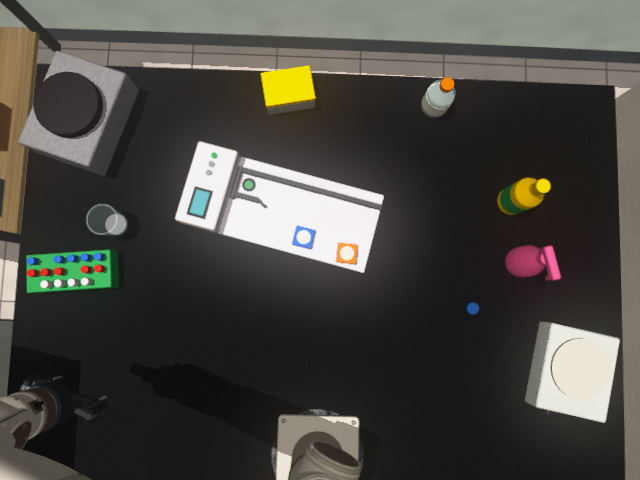

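View pics/side0.png

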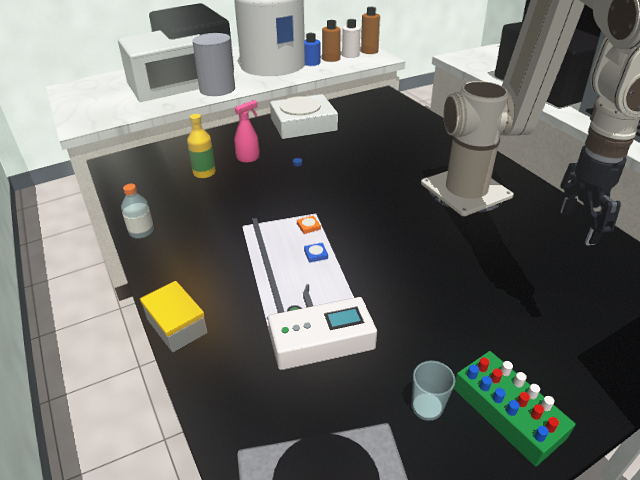

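View pics/wrist0.png

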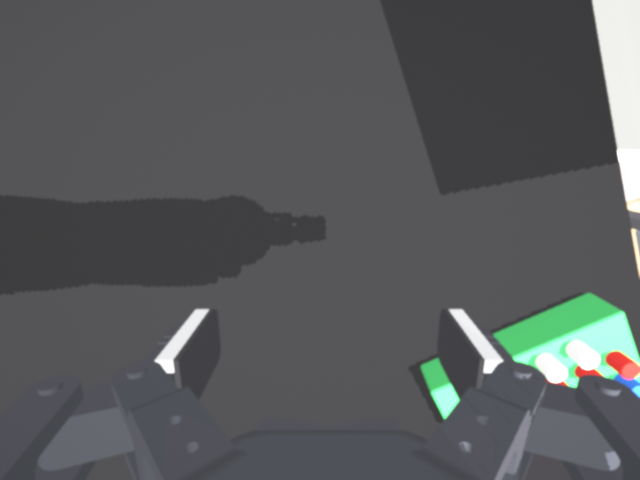

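Top view: reader at about (280,205) with the housing at left (pocket end, image left), the rail on the upper side; blue tile (304,237), orange (347,253) further from the pocket. Now measure.

```bash
python3 - <<'E'
from h import *
im=cv2.imread('pics/top0.png'); m=imaging.camera_model('top')
c=im[130:280,165:395]; cv2.imwrite('pics/crop0.png',cv2.resize(c,None,fx=3.4,fy=3.4,interpolation=cv2.INTER_CUBIC))
hsv=cv2.cvtColor(im,cv2.COLOR_BGR2HSV)
w=((hsv[:,:,2]>150)).astype(np.uint8); w[:130]=0;w[285:]=0;w[:,:165]=0;w[:,395:]=0
w=cv2.morphologyEx(w,cv2.MORPH_CLOSE,np.ones((15,15)))
cs,_=cv2.findContours(w,cv2.RETR_EXTERNAL,cv2.CHAIN_APPROX_NONE); cc=max(cs,key=cv2.contourArea)
print('outline',cv2.approxPolyDP(cc,4,True).reshape(-1,2).tolist(), cv2.contourArea(cc))
for n,lo,hi in [('blue',105,128),('orange',8,20)]:
    k=cv2.inRange(hsv,(lo,140,60),(hi,255,255)); k[:215]=0;k[275:]=0;k[:,:270]=0;k[:,375:]=0
    cs,_=cv2.findContours(k,cv2.RETR_EXTERNAL,cv2.CHAIN_APPROX_NONE); q=max(cs,key=cv2.contourArea).reshape(-1,2)
    Q=ray(m,q,0.026); r=cv2.minAreaRect((Q[:,:2]*1000).astype(np.float32)); print(n,r, cv2.minAreaRect(q.astype(np.float32)))
E
```

```text
outline [[198, 142], [177, 220], [364, 271], [383, 195], [237, 158], [234, 150]] 15547.5
blue ((518.829345703125, 51.3161506652832), (43.551910400390625, 44.39582443237305), 77.88909149169922) ((303.26470947265625, 236.94119262695312), (17.947635650634766, 18.19017219543457), 14.03624439239502)
orange ((482.9791564941406, -54.66222381591797), (46.00468444824219, 46.12488555908203), 85.44141387939453) ((346.54876708984375, 253.06097412109375), (18.99422264099121, 18.99422264099121), 6.340191841125488)
```

View pics/crop0.png

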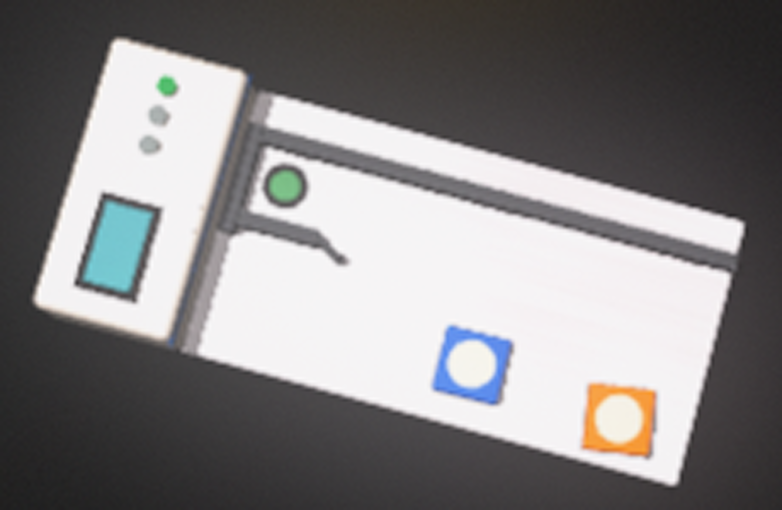

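```bash
python3 - <<'E'
from h import *
m=imaging.camera_model('top')
im=cv2.imread('pics/top0.png'); g=cv2.cvtColor(im,cv2.COLOR_BGR2GRAY)
# line fits on plate outline (z=.010)
w=(g>110).astype(np.uint8); w[:130]=0;w[285:]=0;w[:,:165]=0;w[:,395:]=0
w=cv2.morphologyEx(w,cv2.MORPH_CLOSE,np.ones((15,15)))
cs,_=cv2.findContours(w,cv2.RETR_EXTERNAL,cv2.CHAIN_APPROX_NONE); q=max(cs,key=cv2.contourArea).reshape(-1,2)
def fit(a,b,z,tol=3):
    a=np.array(a,float);b=np.array(b,float);d=(b-a)/np.linalg.norm(b-a);v=q-a
    t=v@d; s=abs(v[:,0]*d[1]-v[:,1]*d[0]); L=np.linalg.norm(b-a)
    k=(s<tol)&(t>8)&(t<L-8); P=ray(m,q[k],z)[:,:2]
    x=cv2.fitLine(P.astype(np.float32),cv2.DIST_HUBER,0,.001,.001).ravel(); return x
near=fit((225,233),(364,271),.010); far=fit((245,158),(383,195),.010); end=fit((364,271),(383,195),.010)
for n,l in [('near',near),('far',far),('end',end)]: print(n,l,np.degrees(np.arctan2(l[1],l[0])))
def ix(a,b):
    t=np.linalg.solve(np.c_[a[:2],-b[:2]],b[2:]-a[2:]); return a[2:]+t[0]*a[:2]
A=ix(near,end);B=ix(far,end); print(A,B,np.linalg.norm(B-A))
ey=near[:2]*np.sign(near[1])+far[:2]*np.sign(far[1]); ey/=np.linalg.norm(ey); ex=np.array([ey[1],-ey[0]])
O=(A+B)/2+.19*ey; print('O',O,'yaw',np.arctan2(ex[1],ex[0]))
for P in [(.5188,.0513),(.4830,-.0547)]:
    d=np.array(P)-O; print(d@ex,d@ey)
print('start',(np.array(bot.get_obs()['eef_pos'][:2])-O)@ex,(np.array(bot.get_obs()['eef_pos'][:2])-O)@ey)
E
```

```text
near [0.23312177 0.9724476  0.47883984 0.07246585] 76.519066
far [0.23411998 0.9722077  0.6731755  0.02898391] 76.46024
end [ 0.9740853  -0.22618109  0.53602207 -0.12105335] -13.07234
[ 0.43790945 -0.09827176] [ 0.631695   -0.14326844] 0.19894102
O [0.5791902  0.06397218] yaw -0.23579998
-0.05575857807277552 -0.02642992009160451
-0.06580409554122803 -0.1378602922284358
start -0.4780416073977478 0.29706198958537333
```

```bash
cat >> h.py <<'E'
RO=np.array([0.57919,0.06397]);RYAW=-0.2358
def r2w(p,O=RO,yaw=RYAW):
    p=np.array(p,float).reshape(-1,3); c,s=np.cos(yaw),np.sin(yaw)
    return np.c_[O[0]+c*p[:,0]-s*p[:,1],O[1]+s*p[:,0]+c*p[:,1],p[:,2]]
def w2r(p,O=RO,yaw=RYAW):
    p=np.array(p,float).reshape(-1,3); d=p[:,:2]-O; c,s=np.cos(yaw),np.sin(yaw)
    return np.c_[c*d[:,0]+s*d[:,1],-s*d[:,0]+c*d[:,1],p[:,2]]
def state(O=RO,yaw=RYAW):
    o=bot.get_obs(); r=R.from_quat(o['tool_rot']).as_matrix()
    print('t',round(o['clock'],2),'reader tcp mm',(w2r(o['eef_pos'],O,yaw)*1000).round(1),'tilt z',r[:,2].round(4),'toolx ang - reader y ang deg',round(np.degrees(np.arctan2(r[1,0],r[0,0])-yaw)-90,2),'F',o['ft_force'].round(1),'w',round(o['grip_width']*1000,1),'q',o['joint_pos'].round(2)); return o,r
def toolshift(target_w):
    "units (0.1m) in tool axes to get to world target from now"
    o=bot.get_obs(); r=R.from_quat(o['tool_rot']).as_matrix(); return (r.T@(np.array(target_w).ravel()-o['eef_pos'])/0.1).round(3)
E
python3 - <<'E'
from h import *
o,r=state(); m=imaging.camera_model('wrist'); Rc=r.T@rot(m); t=r.T@(m['eye']-o['eef_pos']); print(t); print('cam look in tool',-Rc[:,2],'up',Rc[:,1])
a=RYAW+np.pi/2
Rt=np.array([[np.cos(a),np.sin(a),0],[np.sin(a),-np.cos(a),0],[0,0,-1]])
for tcp in [(-.03,0,.25),(-.15,0,.3),(-.15,0,.25),(-.1,0,.32)]:
    T=r2w(tcp)[0]; mm=dict(m); mm['eye']=T+Rt@t; mm['rotation']=Rt@Rc
    print(tcp,proj(mm,r2w([(-.1,-.19,.01),(.1,-.19,.01),(.06,0,.028),(.036,.141,.01),(-.056,-.026,.026)])).round().tolist(), toolshift(T))
E
```

```text
t 0.15 reader tcp mm [[-478.   297.1  230.8]] tilt z [-6.0e-04 -1.5e-03 -1.0e+00] toolx ang - reader y ang deg -8.08 F [ 0.9  0.4 -0.2] w 85.2 q [1.19 0.24 0.   1.34 0.   1.57]
[-1.62615500e-05 -7.06443289e-02 -1.42463034e-01]
cam look in tool [-0.00114094  0.27800546  0.96057882] up [-6.37289495e-04 -9.60579448e-01  2.78004890e-01]
(-0.03, 0, 0.25) [[138.0, 142.0], [163.0, 324.0], [329.0, 298.0], [457.0, 272.0], [303.0, 189.0]] [-2.312  4.853 -0.188]
(-0.15, 0, 0.3) [[173.0, 245.0], [190.0, 386.0], [329.0, 369.0], [436.0, 345.0], [307.0, 284.0]] [-2.481  3.665 -0.688]
(-0.15, 0, 0.25) [[154.0, 258.0], [175.0, 412.0], [329.0, 394.0], [448.0, 367.0], [305.0, 301.0]] [-2.481  3.665 -0.188]
(-0.1, 0, 0.32) [[174.0, 202.0], [191.0, 346.0], [329.0, 326.0], [435.0, 304.0], [308.0, 240.0]] [-2.411  4.16  -0.888]
```

>>> {"api": "carry_out", "payload": {
  "moves": [
    [-0.46,0.97,-0.05,-0.09,-1],
    [-0.46,0.97,-0.05,-0.09,-1],
    [-0.46,0.97,-0.05,-0.09,-1]
  ]
}}

```text
clock: 0.45
eef_pos: [0.2591, 0.3835, 0.2364]
tool_rot: [0.787, 0.618, -0.0, 0.001]
ft_force: [-0.2, 0.8, -0.3]
grip_width: 0.0439
```

>>> {"api": "carry_out", "payload": {
  "moves": [
    [-0.6,0.9,-0.05,0,-1],
    [-0.6,0.9,-0.05,0,-1],
    [-0.6,0.9,-0.05,0,-1]
  ]
}}

```text
clock: 0.75
eef_pos: [0.3331, 0.3043, 0.2416]
tool_rot: [0.787, 0.617, 0.0, 0.001]
ft_force: [-0.1, 0.9, -0.1]
grip_width: 0.0005
```

>>> {"api": "carry_out", "payload": {
  "moves": [
    [-0.6,0.9,-0.05,0,-1],
    [-0.6,0.9,-0.05,0,-1],
    [-0.6,0.9,-0.05,0,-1]
  ]
}}

```text
clock: 1.05
eef_pos: [0.4067, 0.2254, 0.2465]
tool_rot: [0.787, 0.617, 0.0, 0.001]
ft_force: [-1.4, 0.6, -0.3]
grip_width: -0.0001
```

>>> {"api": "carry_out", "payload": {
  "moves": [
    [-0.6,0.9,-0.05,0,-1],
    [-0.6,0.9,-0.05,0,-1],
    [-0.6,0.9,-0.05,0,-1]
  ]
}}

```text
clock: 1.35
eef_pos: [0.4803, 0.1463, 0.2512]
tool_rot: [0.787, 0.617, 0.0, 0.0]
ft_force: [0.5, 0.6, 0.1]
grip_width: 0.0003
```

>>> {"api": "carry_out", "payload": {
  "moves": [
    [-0.6,0.9,0,0,-1],
    [-0.6,0.9,0,0,-1],
    [-0.6,0.9,0,0,-1],
    [-0.6,0.9,0,0,-1]
  ]
}}

```text
clock: 1.75
eef_pos: [0.5515, 0.0692, 0.2505]
tool_rot: [0.786, 0.618, -0.001, -0.001]
ft_force: [0.6, 0.8, -0.2]
grip_width: -0.0001
```

```bash
python3 - <<'E'
from h import *
im,m=snap('wrist','wrist1.png'); state(); np.save('m1.npy',m,allow_pickle=True)
E
```

```text
t 1.8 reader tcp mm [[-29.1  -0.7 250.8]] tilt z [-2.e-03  8.e-04 -1.e+00] toolx ang - reader y ang deg 0.01 F [-1.5  0.6 -1.4] w 0.5 q [0.13 0.35 0.2  1.43 0.   0.36]
```

View pics/wrist1.png

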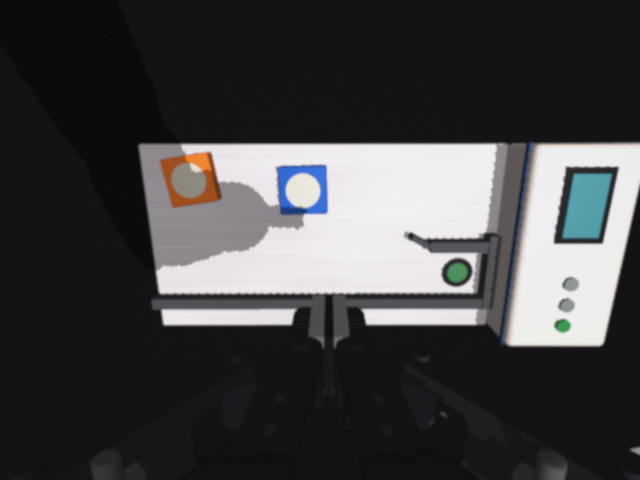

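Wrist view: plate's near edge at row 143, rail inner edge at row ~294, end stop at column ~482, blue tile corners about (278,166)–(327,213), orange at (190,180), turned. Refine the reader frame and tile pose from this view.

```bash
python3 - <<'E'
from h import *
m=np.load('m1.npy',allow_pickle=True).item(); im=cv2.imread('pics/wrist1.png'); g=cv2.GaussianBlur(cv2.cvtColor(im,cv2.COLOR_BGR2GRAY),(3,3),0).astype(float)
hsv=cv2.cvtColor(im,cv2.COLOR_BGR2HSV)
def vedge(cols,r0,r1,sign,z):
    pts=[]
    for c in cols:
        d=np.diff(g[r0:r1,c])*sign; i=d.argmax(); 
        a,b,e=(d[i-1],d[i],d[i+1]) if 0<i<len(d)-1 else (0,1,0)
        pts.append((c,r0+i+.5+0.5*(a-e)/(a-2*b+e+1e-9)))
    P=w2r(ray(m,pts,z))*1000; k=np.polyfit(P[:,1],P[:,0],1); res=P[:,0]-np.polyval(k,P[:,1]); ok=abs(res)<3*np.median(abs(res))+.2; k=np.polyfit(P[ok,1],P[ok,0],1)
    return 'x@y0=%.2f slope deg %.2f res %.2f n%d'%(k[1],np.degrees(np.arctan(k[0])),res[ok].std(),ok.sum())
print('near plate z10',vedge(range(230,480,3),135,152,1,.010), 'want -100')
print('rail inner top z28 a',vedge(range(320,440,3),287,301,-1,.028),'want 60')
print('rail inner top z28 b',vedge(range(175,300,3),287,301,-1,.028))
def hedge(rows,c0,c1,sign,z):
    pts=[]
    for r in rows:
        d=np.diff(g[r,c0:c1])*sign; i=d.argmax(); pts.append((c0+i+.5,r))
    P=w2r(ray(m,pts,z))*1000; return 'y med %.2f x %.0f..%.0f'%(np.median(P[:,1]),P[:,0].min(),P[:,0].max())
print('left end z10',hedge(range(150,200,3),130,160,1,.010),hedge(range(255,290,3),140,170,1,.010),'want -190')
print('stop face top z28',hedge(range(256,290,2),470,490,-1,.028),'want 165')
for n,lo,hi in [('blue',105,128),('orange',3,20)]:
    k=cv2.inRange(hsv,(lo,140,40),(hi,255,255)); k[:140]=0;k[230:]=0;k[:,:150]=0;k[:,400:]=0
    k=cv2.morphologyEx(k,cv2.MORPH_OPEN,np.ones((3,3)))
    cs,_=cv2.findContours(k,cv2.RETR_EXTERNAL,cv2.CHAIN_APPROX_NONE); q=max(cs,key=cv2.contourArea).reshape(-1,2)
    Q=w2r(ray(m,q,0.026)); print(n,cv2.minAreaRect((Q[:,:2]*1000).astype(np.float32)),'bbox px',cv2.boundingRect(q))
    white=cv2.inRange(hsv,(0,0,60),(180,110,255)); 
    h=np.zeros_like(k); cv2.drawContours(h,[q.reshape(-1,1,2)],-1,255,-1); h=cv2.erode(h,np.ones((7,7)))&~k; M=cv2.moments(h,True)
    print(' disc',w2r(ray(m,[(M['m10']/M['m00'],M['m01']/M['m00'])],.026))*1000)
E
```

```text
near plate z10 x@y0=-98.17 slope deg 0.04 res 0.04 n84 want -100
rail inner top z28 a x@y0=55.41 slope deg -0.09 res 0.23 n40 want 60
rail inner top z28 b x@y0=55.66 slope deg 0.02 res 0.18 n42
left end z10 y med -192.04 x -92..-44 y med -192.04 x 18..57 want -190
stop face top z28 y med 155.87 x 14..50 want 165
blue ((-53.87989044189453, -27.537979125976562), (45.696197509765625, 46.03715133666992), 1.6466282606124878) bbox px (279, 166, 48, 48)
 disc [[-53.53680551 -27.53416149  26.        ]]
orange ((-63.90306854248047, -136.9935760498047), (46.098026275634766, 49.39794158935547), 8.97978687286377) bbox px (161, 153, 59, 54)
 disc [[ -63.57251629 -139.38617038   26.        ]]
```

```bash
python3 - <<'E'
from h import *
im=cv2.imread('pics/wrist1.png'); a=cv2.resize(im[280:480,230:430],None,fx=3,fy=3,interpolation=cv2.INTER_CUBIC)
a=np.clip(a.astype(float)*2.5,0,255).astype(np.uint8); cv2.imwrite('pics/tip1.png',a)
E
```

```text
(no output)
```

View pics/tip1.png

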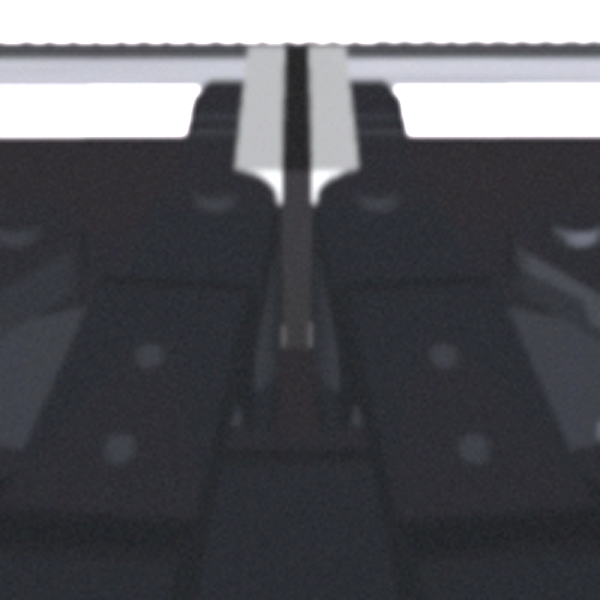

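>>> {"api": "carry_out", "payload": {
  "moves": [
    [-0.26,-0.78,0.4,0,-1],
    [-0.26,-0.78,0.9,0,-1],
    [-0.26,-0.78,0.9,0,-1],
    [-0.26,-0.78,0.9,0,-1]
  ]
}}

```text
clock: 2.2
eef_pos: [0.4629, 0.0633, 0.1582]
tool_rot: [0.784, 0.62, -0.004, -0.003]
ft_force: [-0.4, -0.4, -0.2]
grip_width: 0.0001
```

>>> {"api": "carry_out", "payload": {
  "moves": [
    [0,0,0.7,0,-1],
    [0,0,0.7,0,-1],
    [0,0,0.7,0,-1],
    [0,0,0.7,0,-1]
  ]
}}

```text
clock: 2.6
eef_pos: [0.471, 0.0631, 0.0932]
tool_rot: [0.785, 0.62, 0.001, 0.001]
ft_force: [0.5, -0.6, 0.1]
grip_width: -0.0002
```

```bash
python3 - <<'E'
from h import *
im,m=snap('side','side2.png'); o,r=state()
e=o['eef_pos']; 
print('tcp',proj(m,[e]),'tip if +25',proj(m,[e+.025*r[:,2]]),'tip if -4',proj(m,[e-.004*r[:,2]]), 'foot at bench',proj(m,[[e[0],e[1],0]]))
print(rot(m)) if 0 else None
x,y=proj(m,[e])[0].astype(int); a=im[y-70:y+80,x-90:x+90,::-1]; cv2.imwrite('pics/side2c.png',cv2.resize(a,None,fx=4,fy=4,interpolation=cv2.INTER_CUBIC)); print(x-90,y-70)
E
```

```text
t 2.65 reader tcp mm [[-104.4  -26.1   93.7]] tilt z [ 4.1e-03  7.0e-04 -1.0e+00] toolx ang - reader y ang deg 0.08 F [ 0.  -0.8 -0.3] w -0.0 q [ 0.13  0.3  -0.3   0.97  0.    0.37]
tcp [[336.23175383 223.91680277]] tip if +25 [[336.066253   232.33822951]] tip if -4 [[336.25849593 222.54936558]] foot at bench [[335.74670547 254.3564196 ]]
246 153
```

View pics/side2c.png

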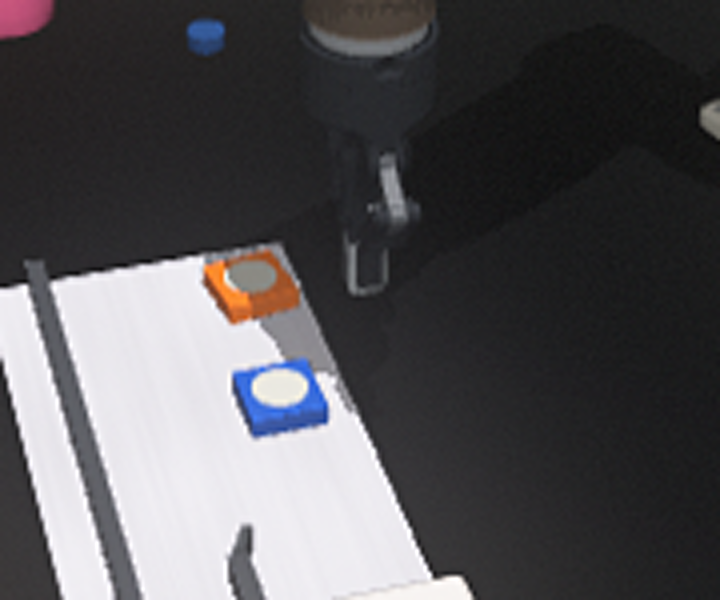

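>>> {"api": "carry_out", "payload": {
  "moves": [
    [0,0,0.3,0,-1],
    [0,0,0.48,0,-1],
    [0,0,0.48,0,-1],
    [0,0,0.48,0,-1]
  ]
}}

```text
clock: 3.05
eef_pos: [0.4709, 0.0623, 0.0451]
tool_rot: [0.785, 0.619, 0.001, 0.001]
ft_force: [-0.1, 0.2, 0.1]
grip_width: 0.0003
```

```bash
python3 - <<'E'
from h import *
im,m=snap('side','side3.png'); o,r=state()
e=o['eef_pos']; 
print('tcp',proj(m,[e]),'tip if +25',proj(m,[e+.025*r[:,2]]))
a=im[180:300,270:390,::-1]; cv2.imwrite('pics/side3c.png',cv2.resize(a,None,fx=5,fy=5,interpolation=cv2.INTER_CUBIC))
snap('wrist','wrist3.png')
E
```

```text
t 3.1 reader tcp mm [[-104.6  -26.8   45.4]] tilt z [ 3.5e-03  5.0e-04 -1.0e+00] toolx ang - reader y ang deg 0.03 F [-0.6  0.2  0.8] w -0.1 q [ 0.13  0.36 -0.36  0.85  0.    0.37]
tcp [[335.96369324 239.77848792]] tip if +25 [[335.80719061 247.79412716]]
```

View pics/side3c.png

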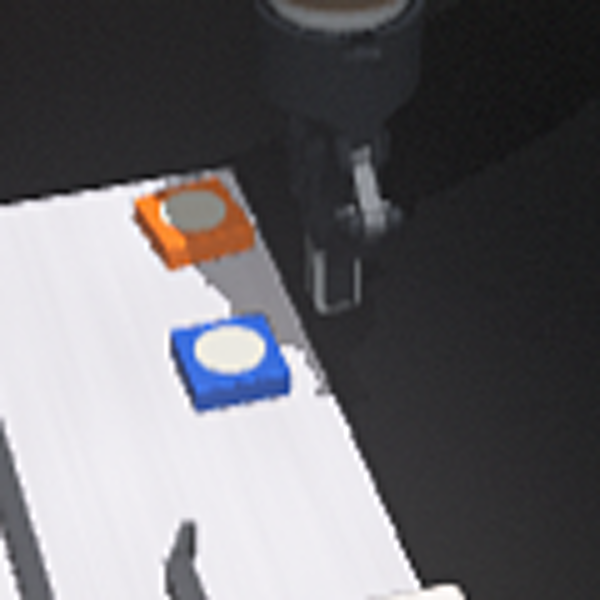

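View pics/wrist3.png

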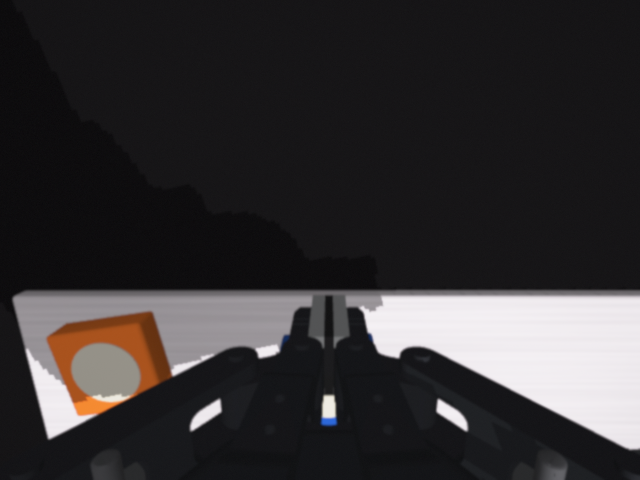

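>>> {"api": "carry_out", "payload": {
  "moves": [
    [0,0,0.06,0,-1],
    [0,0,0.06,0,-1],
    [0,0,0.08,0,-1],
    [0,0,0.08,0,-1]
  ]
}}

```text
clock: 3.55
eef_pos: [0.4693, 0.062, 0.0354]
tool_rot: [0.785, 0.619, -0.0, -0.0]
ft_force: [-0.1, 0.1, 0.1]
grip_width: 0.0001
```

>>> {"api": "carry_out", "payload": {
  "moves": [
    [0,0,0.02,0,-1],
    [0,0,0.02,0,-1],
    [0,0,0.02,0,-1]
  ]
}}

```text
clock: 3.85
eef_pos: [0.4693, 0.062, 0.0334]
tool_rot: [0.785, 0.619, -0.0, -0.0]
ft_force: [-0.9, 0.1, 0.2]
grip_width: 0.0001
```

>>> {"api": "carry_out", "payload": {
  "moves": [
    [0,0,0.02,0,-1],
    [0,0,0.02,0,-1],
    [0,0,0.02,0,-1]
  ]
}}

```text
clock: 4.15
eef_pos: [0.4693, 0.062, 0.0314]
tool_rot: [0.785, 0.619, -0.0, -0.0]
ft_force: [0.1, -0.5, 0.1]
grip_width: 0.0004
```

>>> {"api": "carry_out", "payload": {
  "moves": [
    [0,0,0.02,0,-1],
    [0,0,0.02,0,-1],
    [0,0,0.02,0,-1]
  ]
}}

```text
clock: 4.45
eef_pos: [0.4694, 0.062, 0.0294]
tool_rot: [0.785, 0.619, -0.0, -0.0]
ft_force: [0.0, -0.2, -0.3]
grip_width: -0.0001
```

>>> {"api": "carry_out", "payload": {
  "moves": [
    [0,0,0.03,0,-1],
    [0,0,0.03,0,-1],
    [0,0,0.03,0,-1]
  ]
}}

```text
clock: 4.75
eef_pos: [0.4693, 0.062, 0.0264]
tool_rot: [0.785, 0.619, -0.0, -0.0]
ft_force: [-0.9, -0.2, 0.6]
grip_width: -0.0001
```

```bash
python3 - <<'E'
from h import *
im,m=snap('side','side4.png'); o,r=state()
e=o['eef_pos']; 
print('tcp',proj(m,[e]),'tip if +25',proj(m,[e+.025*r[:,2]]))
a=im[180:300,270:390,::-1]; cv2.imwrite('pics/side4c.png',cv2.resize(a,None,fx=5,fy=5,interpolation=cv2.INTER_CUBIC))
snap('wrist','wrist4.png')
E
```

```text
t 4.8 reader tcp mm [[-106.3  -27.6   26.4]] tilt z [-2.e-04 -0.e+00 -1.e+00] toolx ang - reader y ang deg 0.02 F [-0.  -0.3 -0.5] w -0.1 q [ 0.13  0.39 -0.38  0.8  -0.    0.37]
tcp [[336.46969813 245.53862504]] tip if +25 [[336.33735491 253.38588148]]
```

View pics/side4c.png

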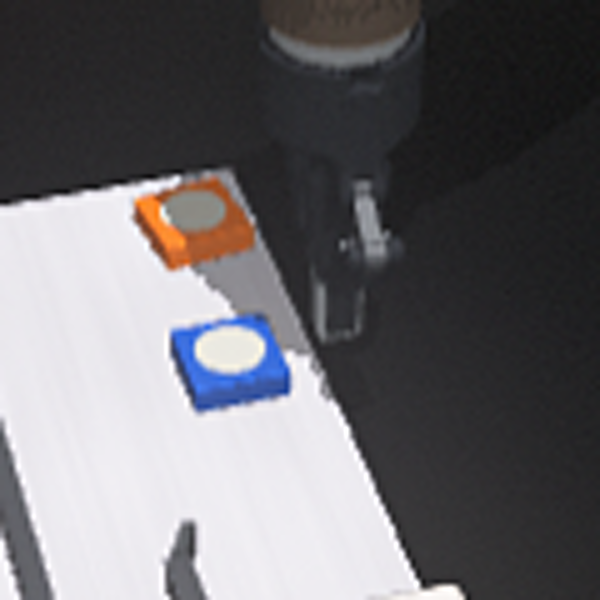

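View pics/wrist4.png

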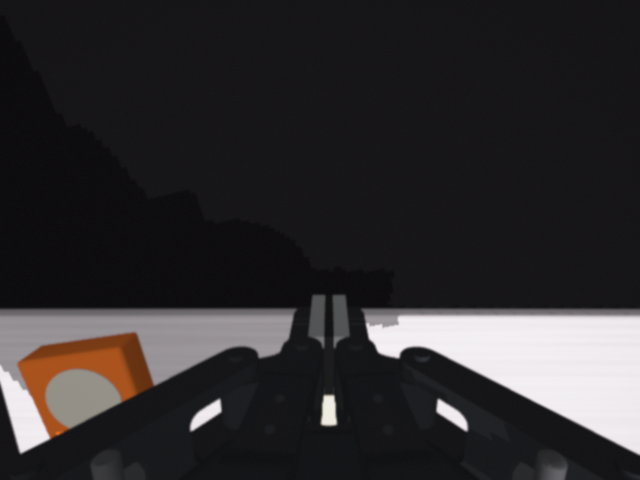

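>>> {"api": "carry_out", "payload": {
  "moves": [
    [0,0.04,0.03,0,-1],
    [0,0.04,0.04,0,-1],
    [0,0.04,0.04,0,-1]
  ]
}}

```text
clock: 5.15
eef_pos: [0.4733, 0.061, 0.0222]
tool_rot: [0.785, 0.619, -0.0, -0.0]
ft_force: [-1.0, -0.5, 0.4]
grip_width: 0.0001
```

>>> {"api": "carry_out", "payload": {
  "moves": [
    [0,0,0.02,0,-1],
    [0,0,0.02,0,-1],
    [0,0,0.02,0,-1]
  ]
}}

```text
clock: 5.45
eef_pos: [0.4732, 0.0611, 0.0204]
tool_rot: [0.785, 0.619, -0.0, -0.0]
ft_force: [-0.3, 0.3, 0.7]
grip_width: -0.0002
```

>>> {"api": "carry_out", "payload": {
  "moves": [
    [0,0,0.02,0,-1],
    [0,0,0.02,0,-1],
    [0,0,0.02,0,-1]
  ]
}}

```text
clock: 5.75
eef_pos: [0.4732, 0.0611, 0.0184]
tool_rot: [0.785, 0.619, -0.0, -0.0]
ft_force: [-0.3, -0.2, 0.0]
grip_width: 0.0001
```

```bash
python3 - <<'E'
from h import *
im,m=snap('side','side5.png'); o,r=state()
e=o['eef_pos']; 
print('tcp',proj(m,[e]),'tip if +25',proj(m,[e+.025*r[:,2]]))
a=im[200:280,280:380,::-1]; cv2.imwrite('pics/side5c.png',cv2.resize(a,None,fx=7,fy=7,interpolation=cv2.INTER_CUBIC))
E
```

```text
t 5.8 reader tcp mm [[-102.3  -27.5   18.5]] tilt z [-1.e-04 -0.e+00 -1.e+00] toolx ang - reader y ang deg 0.02 F [-0.1 -0.5  0.4] w 0.1 q [ 0.13  0.41 -0.38  0.79 -0.    0.36]
tcp [[334.83758084 248.36172343]] tip if +25 [[334.72432781 256.14853863]]
```

View pics/side5c.png

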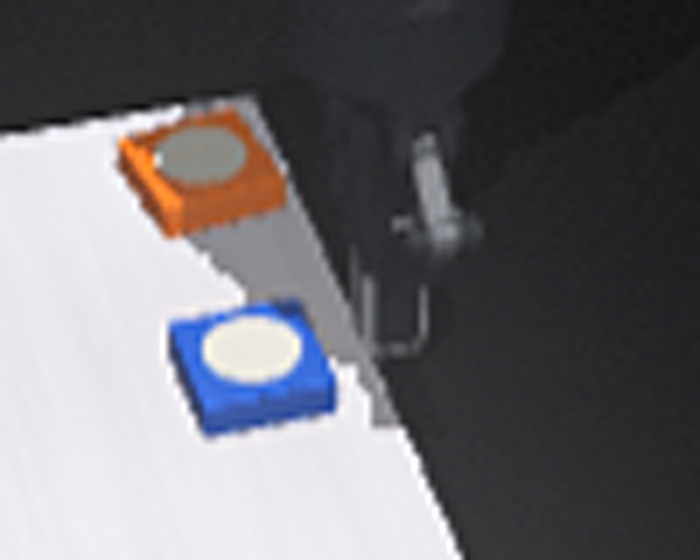

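>>> {"api": "carry_out", "payload": {
  "moves": [
    [0,0,0.02,0,-1],
    [0,0,0.02,0,-1],
    [0,0,0.02,0,-1]
  ]
}}

```text
clock: 6.1
eef_pos: [0.4732, 0.0611, 0.0164]
tool_rot: [0.785, 0.619, -0.0, -0.0]
ft_force: [0.3, -0.1, -0.2]
grip_width: 0.0001
```

>>> {"api": "carry_out", "payload": {
  "moves": [
    [0,0,0.02,0,-1],
    [0,0,0.02,0,-1],
    [0,0,0.02,0,-1]
  ]
}}

```text
clock: 6.4
eef_pos: [0.4732, 0.0611, 0.0144]
tool_rot: [0.785, 0.619, -0.0, -0.0]
ft_force: [0.4, -0.1, -0.1]
grip_width: -0.0001
```

>>> {"api": "carry_out", "payload": {
  "moves": [
    [0,0,0.02,0,-1],
    [0,0,0.02,0,-1],
    [0,0,0.02,0,-1]
  ]
}}

```text
clock: 6.7
eef_pos: [0.4732, 0.0611, 0.0124]
tool_rot: [0.785, 0.619, -0.0, -0.0]
ft_force: [-0.6, -1.6, -0.5]
grip_width: 0.0002
```

```bash
python3 - <<'E'
from h import *
im,m=snap('side','side6.png'); o,r=state()
e=o['eef_pos']; 
print('tcp',proj(m,[e]),'tip if +25',proj(m,[e+.025*r[:,2]]))
a=im[200:280,280:380,::-1]; cv2.imwrite('pics/side6c.png',np.clip(cv2.resize(a,None,fx=7,fy=7,interpolation=cv2.INTER_CUBIC)*1.0,0,255))
snap('wrist','wrist6.png')
E
```

```text
t 6.75 reader tcp mm [[-102.3  -27.5   12.5]] tilt z [-1.e-04  0.e+00 -1.e+00] toolx ang - reader y ang deg 0.02 F [ 0.4 -0.3 -0.4] w -0.5 q [ 0.13  0.41 -0.39  0.77  0.    0.36]
tcp [[334.82335995 250.25097035]] tip if +25 [[334.711316   257.99079857]][ WARN:0@1.745] global loadsave.cpp:1063 imwrite_ Unsupported depth image for selected encoder is fallbacked to CV_8U.
```

View pics/side6c.png

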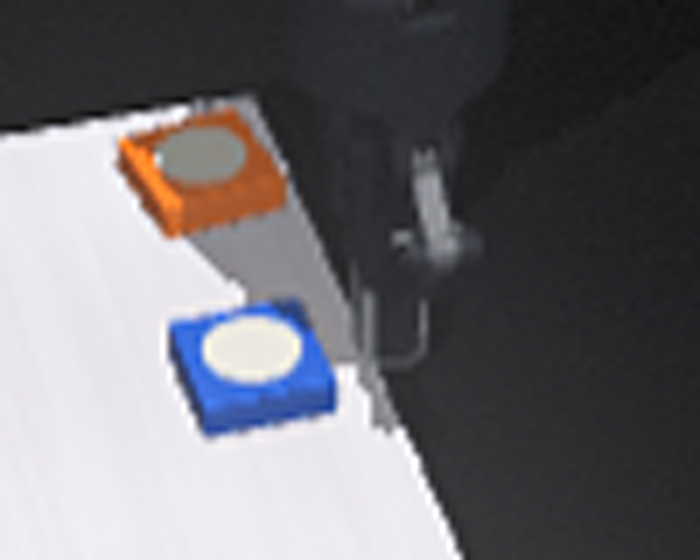

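View pics/wrist6.png

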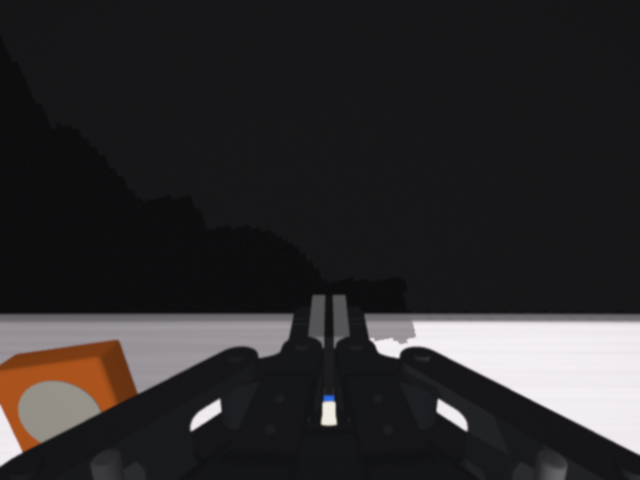

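>>> {"api": "carry_out", "payload": {
  "moves": [
    [0,0,0.02,0,-1],
    [0,0,0.02,0,-1],
    [0,0,0.02,0,-1]
  ]
}}

```text
clock: 7.1
eef_pos: [0.4732, 0.0611, 0.0104]
tool_rot: [0.785, 0.619, -0.0, -0.0]
ft_force: [0.9, 0.2, 0.3]
grip_width: 0.0002
```

>>> {"api": "carry_out", "payload": {
  "moves": [
    [0,0,0.01,0,-1],
    [0,0,0.01,0,-1],
    [0,0,0.01,0,-1]
  ]
}}

```text
clock: 7.4
eef_pos: [0.4733, 0.0611, 0.0102]
tool_rot: [0.785, 0.619, 0.0, 0.0]
ft_force: [-1.4, 0.1, 5.7]
grip_width: -0.0001
```

```bash
python3 - <<'E'
from h import *
im,m=snap('wrist','wrist7.png');o,r=state()
g=cv2.cvtColor(im,cv2.COLOR_RGB2GRAY).astype(int); print(g[285:345,318].tolist()); print(g[300:306,300:365:2][0].tolist())
# tip front-lower edge at camera-side face y=-11: height for rows
for row in (293,295,297):
    p=cv2.undistortPoints(np.array([[[318.,row]]]),K(m),np.array(m['dist'])).ravel(); d=r.T@rot(m)@np.array([p[0],-p[1],-1]); t=r.T@(m['eye']-o['eef_pos'])
    k=(-.011-t[1])/d[1]; print(row,(t+k*d)*1000)
E
```

```text
t 7.45 reader tcp mm [[-102.2  -27.5   10.2]] tilt z [ 4.e-04  0.e+00 -1.e+00] toolx ang - reader y ang deg 0.02 F [-1.8 -0.8  5.2] w 0.5 q [ 0.13  0.42 -0.39  0.77  0.    0.36]
[14, 14, 15, 14, 15, 13, 13, 15, 21, 41, 66, 79, 85, 85, 84, 85, 84, 85, 85, 85, 85, 85, 85, 84, 85, 84, 84, 85, 84, 85, 85, 84, 85, 85, 85, 85, 85, 85, 85, 85, 85, 85, 85, 84, 85, 85, 85, 85, 84, 85, 88, 98, 108, 109, 94, 69, 44, 27, 22, 22]
[14, 14, 13, 12, 13, 21, 69, 84, 84, 85, 85, 85, 72, 24, 18, 18, 48, 83, 85, 85, 86, 86, 82, 44, 14, 12, 15, 13, 15, 15, 14, 15, 15]
293 [ -4.44774929 -11.          -1.61997245]
295 [ -4.3882245  -11.          -3.68857508]
297 [ -4.33023704 -11.          -5.70368881]
```

>>> {"api": "carry_out", "payload": {
  "moves": [
    [0,0,-0.035,0,-1],
    [0,0.05,-0.035,0,-1],
    [0,0.1,-0.035,0,-1],
    [0,0.15,-0.035,0,-1],
    [0,0.2,-0.035,0,-1],
    [0,0.25,-0.035,0,-1],
    [0,0.3,-0.035,0,-1],
    [0,0.35,-0.035,0,-1],
    [0,0.4,-0.035,0,-1],
    [0,0.45,-0.035,0,-1],
    [0,0.5,-0.035,0,-1],
    [0,0.55,-0.035,0,-1],
    [0,0.6,-0.035,0,-1],
    [0,0.65,-0.035,0,-1],
    [0,0.7,-0.035,0,-1],
    [0,0.75,-0.035,0,-1],
    [0,0.8,-0.035,0,-1],
    [0,0.85,-0.035,0,-1],
    [0,0.87,-0.035,0,-1],
    [0,0.87,-0.035,0,-1]
  ]
}}

```text
clock: 9.45
eef_pos: [0.5583, 0.0407, 0.013]
tool_rot: [0.785, 0.619, 0.0, 0.0]
ft_force: [-0.2, 0.7, 0.4]
grip_width: -0.0001
```

```bash
python3 - <<'E'
from h import *
im,m=snap('side','side8.png'); o,r=state()
a=im[170:330,220:400,::-1]; cv2.imwrite('pics/side8c.png',cv2.resize(a,None,fx=3.6,fy=3.6,interpolation=cv2.INTER_CUBIC))
E
```

```text
t 9.5 reader tcp mm [[-15.2 -27.5  13. ]] tilt z [-0. -0. -1.] toolx ang - reader y ang deg 0.02 F [ 0.3  1.  -1. ] w 0.2 q [ 0.07  0.54 -0.16  0.87 -0.    0.31]
```

View pics/side8c.png

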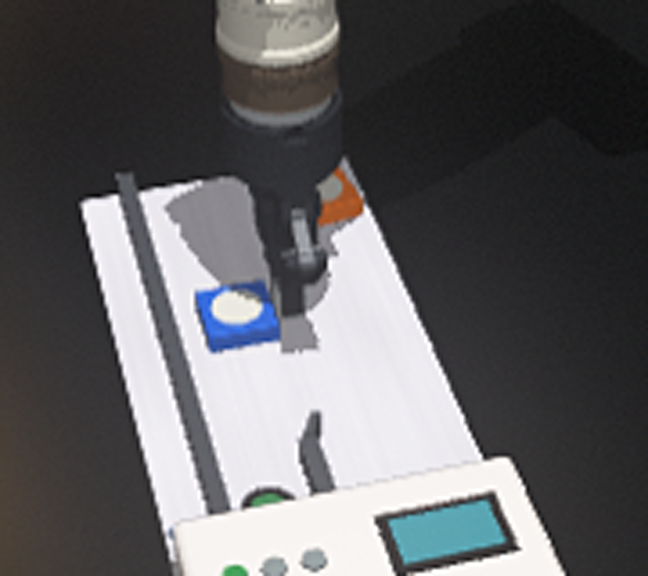

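The tile slid square ahead of the fingertips, about 17 mm short of the rail. Closing the gap.

>>> {"api": "carry_out", "payload": {
  "moves": [
    [0,0.03,0,0,-1],
    [0,0.06,0,0,-1],
    [0,0.09,0,0,-1],
    [0,0.12,0,0,-1],
    [0,0.14,0,0,-1],
    [0,0.14,0,0,-1]
  ]
}}

```text
clock: 10.1
eef_pos: [0.572, 0.0374, 0.013]
tool_rot: [0.785, 0.619, 0.0, 0.0]
ft_force: [0.1, -0.2, -0.1]
grip_width: -0.0002
```

>>> {"api": "carry_out", "payload": {
  "moves": [
    [0,0.01,0,0,-1],
    [0,0.02,0,0,-1],
    [0,0.02,0,0,-1]
  ]
}}

```text
clock: 10.4
eef_pos: [0.5736, 0.037, 0.013]
tool_rot: [0.785, 0.619, 0.0, 0.0]
ft_force: [-0.1, 0.1, -0.4]
grip_width: -0.0001
```

>>> {"api": "carry_out", "payload": {
  "moves": [
    [0,0.01,0,0,-1],
    [0,0.01,0,0,-1],
    [0,0.01,0,0,-1]
  ]
}}

```text
clock: 10.7
eef_pos: [0.5745, 0.0368, 0.013]
tool_rot: [0.785, 0.619, 0.0, 0.0]
ft_force: [0.1, -0.5, 0.1]
grip_width: -0.0003
```

```bash
python3 - <<'E'
from h import *
im,m=snap('side','side9.png'); o,r=state()
a=im[170:330,220:400,::-1]; cv2.imwrite('pics/side9c.png',cv2.resize(a,None,fx=3.6,fy=3.6,interpolation=cv2.INTER_CUBIC))
E
```

```text
t 10.75 reader tcp mm [[  1.8 -27.5  13. ]] tilt z [ 2.e-04 -0.e+00 -1.e+00] toolx ang - reader y ang deg 0.02 F [-0.3  0.7 -0.1] w 0.2 q [ 0.06  0.57 -0.11  0.89 -0.    0.3 ]
```

View pics/side9c.png

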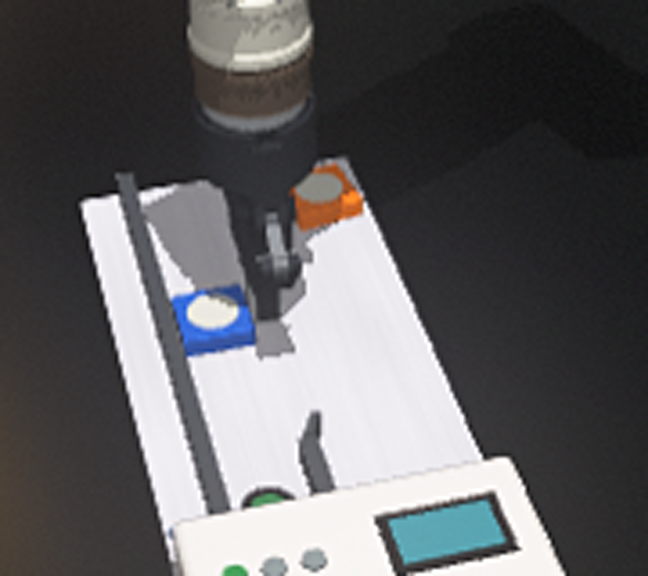

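Nearly at the rail, no force yet. Creeping 1 mm at a time until the force rises.

>>> {"api": "carry_out", "payload": {
  "moves": [
    [0,0.01,0,0,-1],
    [0,0.01,0,0,-1],
    [0,0.01,0,0,-1]
  ]
}}

```text
clock: 11.05
eef_pos: [0.5755, 0.0366, 0.013]
tool_rot: [0.785, 0.619, 0.0, 0.0]
ft_force: [0.3, 0.3, 0.4]
grip_width: 0.0
```

>>> {"api": "carry_out", "payload": {
  "moves": [
    [0,0.01,0,0,-1],
    [0,0.01,0,0,-1],
    [0,0.01,0,0,-1]
  ]
}}

```text
clock: 11.35
eef_pos: [0.5758, 0.0365, 0.0129]
tool_rot: [0.785, 0.619, -0.0, -0.0]
ft_force: [-1.8, 1.3, 0.8]
grip_width: 0.0
```

>>> {"api": "carry_out", "payload": {
  "moves": [
    [0,0.01,0,0,-1],
    [0,0.01,0,0,-1],
    [0,0.01,0,0,-1]
  ]
}}

```text
clock: 11.65
eef_pos: [0.5758, 0.0364, 0.0127]
tool_rot: [0.785, 0.619, -0.001, -0.001]
ft_force: [-4.4, 1.9, 3.4]
grip_width: -0.0002
```

>>> {"api": "carry_out", "payload": {
  "moves": [
    [0,-0.05,0,0,-1],
    [0,-0.2,-0.01,0,-1],
    [0,-0.2,-0.5,0,-1],
    [-0.45,-0.6,-1,0,-1],
    [-0.45,-0.6,-1,0,-1],
    [-0.45,-0.6,-1,0,-1],
    [-0.45,-0.6,-1,0,-1]
  ]
}}

```text
clock: 12.35
eef_pos: [0.5096, 0.0062, 0.1137]
tool_rot: [0.785, 0.619, 0.001, 0.001]
ft_force: [0.5, 0.3, -0.1]
grip_width: 0.0
```

```bash
python3 - <<'E'
from h import *
im,m=snap('wrist','wrist10.png'); state(); np.save('m10.npy',m,allow_pickle=True)
snap('top','top10.png')
E
```

```text
t 12.4 reader tcp mm [[-54.5 -72.2 112.8]] tilt z [ 1.5e-03  1.0e-04 -1.0e+00] toolx ang - reader y ang deg 0.01 F [-0.2  0.3  0.2] w -0.1 q [ 0.01  0.34 -0.18  1.05  0.    0.25]
```

View pics/wrist10.png

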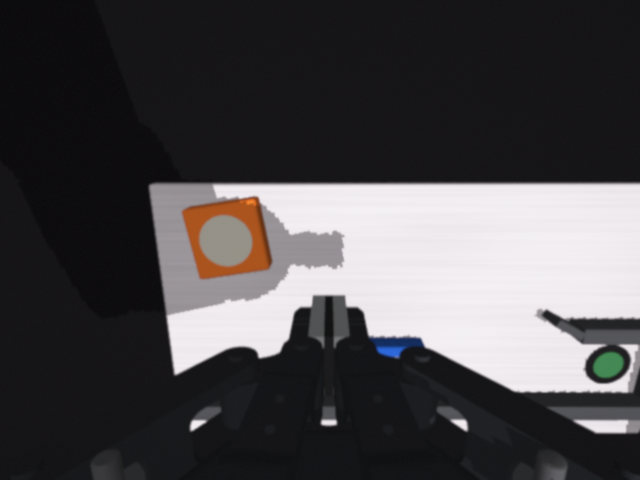

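>>> {"api": "carry_out", "payload": {
  "moves": [
    [-0.02,0.45,0,-0.09,-1],
    [-0.02,0.9,0,-0.18,-1],
    [-0.02,0.9,0,-0.28,-1],
    [-0.02,0.9,0,-0.37,-1],
    [-0.02,0.9,0,-0.46,-1],
    [-0.02,0.9,0,-0.55,-1],
    [-0.02,0.9,0,-0.64,-1],
    [-0.02,0.9,0,-0.73,-1],
    [-0.02,0.9,0,-0.82,-1],
    [-0.02,0.9,0,-0.91,-1],
    [-0.02,0.9,0,-1,-1],
    [-0.02,0.9,0,-1,-1],
    [-0.02,0.9,0,-1,-1]
  ]
}}

```text
clock: 13.75
eef_pos: [0.5955, -0.0161, 0.1116]
tool_rot: [0.119, 0.993, -0.0, -0.001]
ft_force: [0.5, -0.3, -0.7]
grip_width: -0.0002
```

```bash
python3 - <<'E'
from h import *
im,m=snap('wrist','wrist11.png'); state(); np.save('m11.npy',m,allow_pickle=True)
im,m=snap('side','side11.png')
a=im[170:330,220:400,::-1]; cv2.imwrite('pics/side11c.png',cv2.resize(a,None,fx=3.6,fy=3.6,interpolation=cv2.INTER_CUBIC))
E
```

```text
t 13.8 reader tcp mm [[ 34.6 -74.1 111.9]] tilt z [-0.0014  0.     -1.    ] toolx ang - reader y ang deg 89.91 F [1.  0.1 0.4] w -0.1 q [-0.03  0.5   0.07  1.14 -0.   -1.36]
```

View pics/wrist11.png

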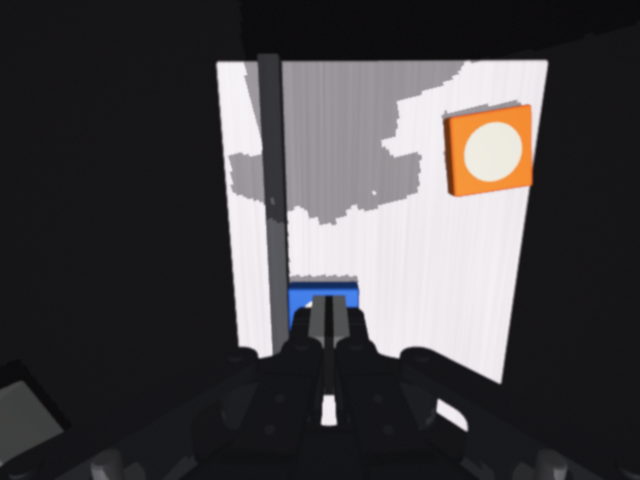

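View pics/side11c.png

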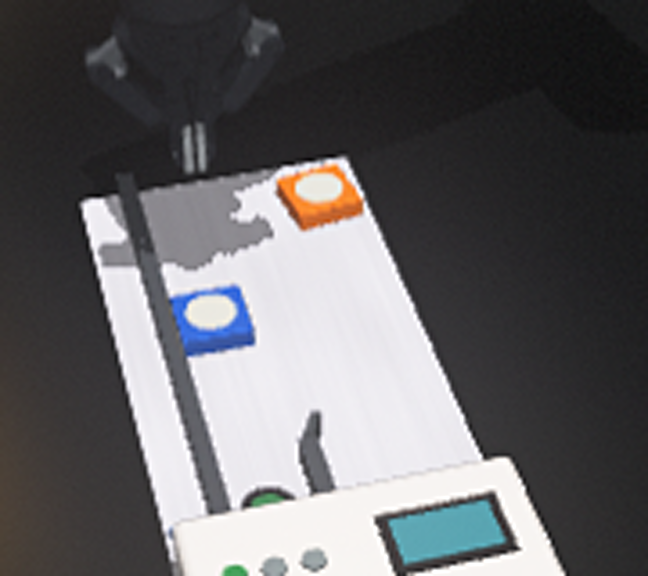

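>>> {"api": "carry_out", "payload": {
  "moves": [
    [0.01,0,0.4,0,-1],
    [0.01,0,0.8,0,-1],
    [0.01,0,0.98,0,-1],
    [0.01,0,0.98,0,-1],
    [0.01,0,0.98,0,-1]
  ]
}}

```text
clock: 14.35
eef_pos: [0.5945, -0.0163, 0.0147]
tool_rot: [0.118, 0.993, -0.0, -0.0]
ft_force: [-0.5, -0.1, 0.4]
grip_width: -0.0003
```

```bash
python3 - <<'E'
from h import *
state()
im,m=snap('side','side12.png')
a=im[170:330,220:400,::-1]; cv2.imwrite('pics/side12c.png',cv2.resize(a,None,fx=3.6,fy=3.6,interpolation=cv2.INTER_CUBIC))
E
```

```text
t 14.35 reader tcp mm [[ 33.7 -74.5  14.7]] tilt z [-6.e-04  0.e+00 -1.e+00] toolx ang - reader y ang deg 89.97 F [-0.5 -0.1  0.4] w -0.3 q [-0.03  0.6  -0.05  0.93  0.   -1.36]
```

View pics/side12c.png

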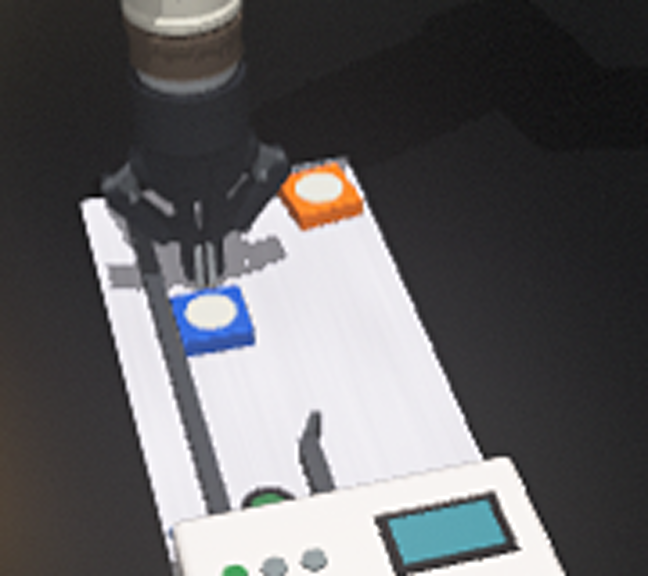

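>>> {"api": "carry_out", "payload": {
  "moves": [
    [0,0.05,0,0,-1],
    [0,0.1,0,0,-1],
    [-0.002,0.15,0,0,-1],
    [-0.004,0.2,0,0,-1],
    [-0.006,0.25,0,0,-1],
    [-0.008,0.3,0,0,-1],
    [-0.01,0.35,0,0,-1],
    [-0.012,0.4,0,0,-1],
    [-0.013,0.45,0,0,-1],
    [-0.014,0.5,0,0,-1],
    [-0.014,0.5,0,0,-1]
  ]
}}

```text
clock: 15.5
eef_pos: [0.6079, 0.0328, 0.015]
tool_rot: [0.117, 0.993, 0.0, 0.0]
ft_force: [-0.3, -1.9, -0.1]
grip_width: 0.0001
```

```bash
python3 - <<'E'
from h import *
state()
im,m=snap('side','side13.png')
a=im[170:330,220:400,::-1]; cv2.imwrite('pics/side13c.png',cv2.resize(a,None,fx=3.6,fy=3.6,interpolation=cv2.INTER_CUBIC))
E
```

```text
t 15.5 reader tcp mm [[ 35.2 -23.6  15. ]] tilt z [ 3.e-04  4.e-04 -1.e+00] toolx ang - reader y ang deg 90.07 F [-0.3 -1.9 -0.1] w 0.1 q [ 0.05  0.62 -0.01  0.95  0.   -1.28]
```

View pics/side13c.png

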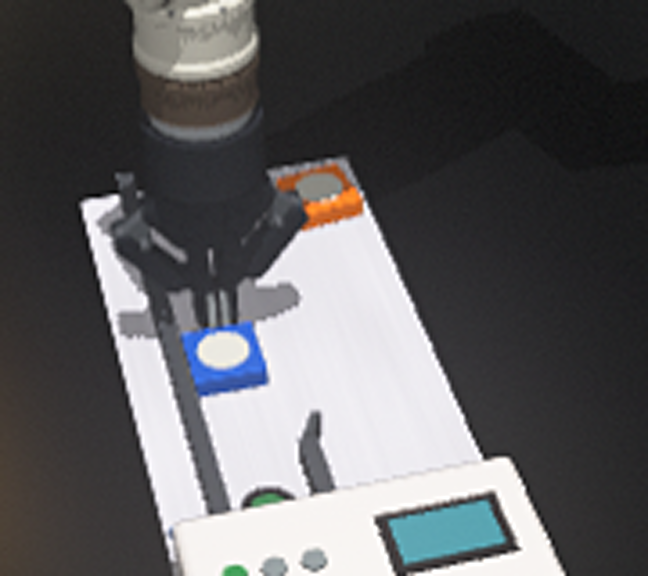

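Tile is still flush with the rail. Continuing along it.

>>> {"api": "carry_out", "payload": {
  "moves": [
    [-0.001,0.05,0,0,-1],
    [-0.002,0.1,0.01,0,-1],
    [-0.003,0.15,0.01,0,-1],
    [-0.004,0.2,0.01,0,-1],
    [-0.005,0.25,0.01,0,-1],
    [-0.006,0.3,0.01,0,-1],
    [-0.008,0.35,0.01,0,-1],
    [-0.009,0.4,0.01,0,-1],
    [-0.01,0.45,0.01,0,-1],
    [-0.01,0.5,0.01,0,-1],
    [-0.01,0.5,0.01,0,-1]
  ]
}}

```text
clock: 16.65
eef_pos: [0.6205, 0.0812, 0.014]
tool_rot: [0.117, 0.993, 0.0, 0.0]
ft_force: [0.3, 0.8, 0.5]
grip_width: 0.0002
```

```bash
python3 - <<'E'
from h import *
state()
im,m=snap('side','side14.png')
a=im[170:330,220:400,::-1]; cv2.imwrite('pics/side14c.png',cv2.resize(a,None,fx=3.6,fy=3.6,interpolation=cv2.INTER_CUBIC))
E
```

```text
t 16.65 reader tcp mm [[36.2 26.4 14. ]] tilt z [ 4.e-04  3.e-04 -1.e+00] toolx ang - reader y ang deg 90.07 F [0.3 0.8 0.5] w 0.2 q [ 0.13  0.65  0.05  0.97  0.   -1.21]
```

View pics/side14c.png

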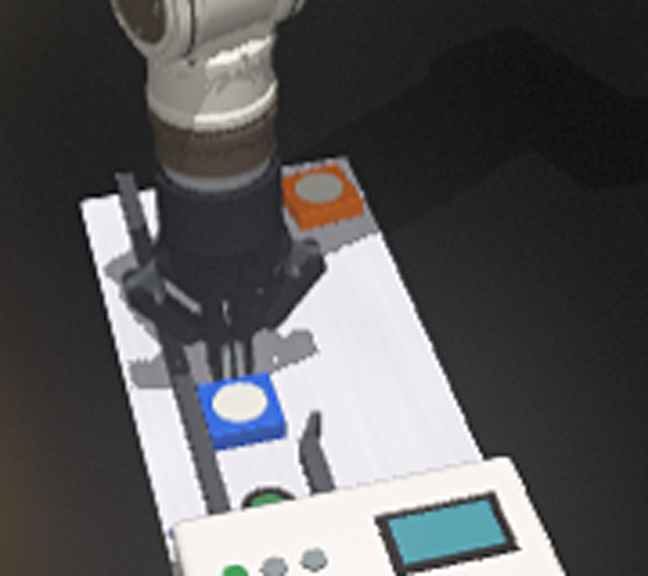

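>>> {"api": "carry_out", "payload": {
  "moves": [
    [-0.001,0.05,0,0,-1],
    [-0.002,0.1,0,0,-1],
    [-0.003,0.15,0,0,-1],
    [-0.004,0.2,0,0,-1],
    [-0.005,0.25,0,0,-1],
    [-0.006,0.3,0,0,-1],
    [-0.007,0.35,0,0,-1],
    [-0.008,0.4,0,0,-1],
    [-0.009,0.45,0,0,-1],
    [-0.01,0.5,0,0,-1],
    [-0.011,0.55,0,0,-1],
    [-0.012,0.6,0,0,-1],
    [-0.013,0.65,0,0,-1],
    [-0.013,0.65,0,0,-1]
  ]
}}

```text
clock: 18.1
eef_pos: [0.637, 0.1441, 0.014]
tool_rot: [0.117, 0.993, 0.0, 0.0]
ft_force: [-0.1, 1.0, 0.3]
grip_width: -0.0
```

```bash
python3 - <<'E'
from h import *
state()
im,m=snap('side','side15.png')
a=im[200:330,220:400,::-1]; cv2.imwrite('pics/side15c.png',cv2.resize(a,None,fx=4.2,fy=4.2,interpolation=cv2.INTER_CUBIC))
im,m=snap('top','top15.png')
a=im[130:280,165:395,::-1]; cv2.imwrite('pics/top15c.png',cv2.resize(a,None,fx=3.4,fy=3.4,interpolation=cv2.INTER_CUBIC))
E
```

```text
t 18.1 reader tcp mm [[37.5 91.4 14. ]] tilt z [ 5.e-04  4.e-04 -1.e+00] toolx ang - reader y ang deg 90.07 F [-0.1  1.   0.3] w -0.0 q [ 0.22  0.7   0.14  1.01  0.   -1.11]
```

View pics/side15c.png

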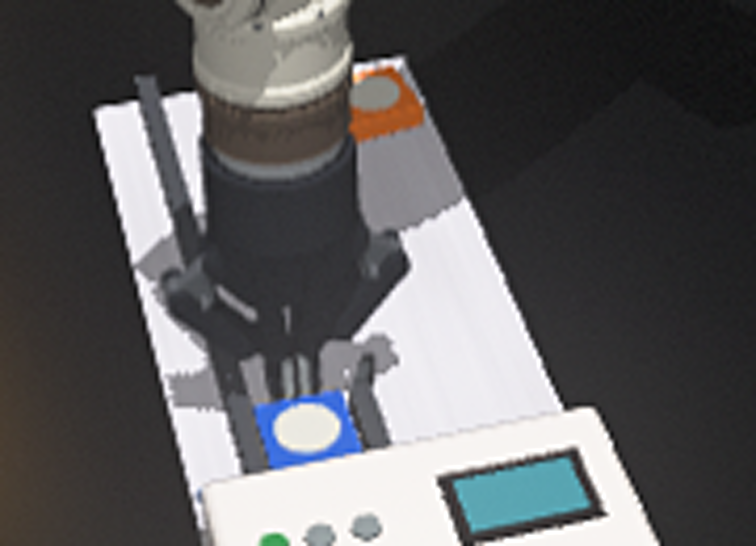

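View pics/top15c.png

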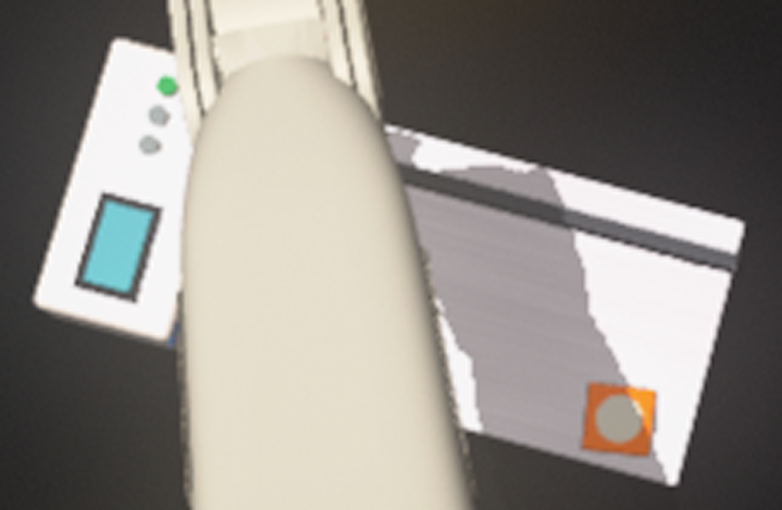

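Tile is in the pocket. Easing it to the end stop.

>>> {"api": "carry_out", "payload": {
  "moves": [
    [0,0.03,0,0,-1],
    [0,0.06,0,0,-1],
    [-0.001,0.09,0,0,-1],
    [-0.001,0.1,0,0,-1],
    [-0.001,0.1,0,0,-1]
  ]
}}

```text
clock: 18.7
eef_pos: [0.6392, 0.1532, 0.014]
tool_rot: [0.117, 0.993, 0.0, 0.0]
ft_force: [-0.0, -1.2, 0.1]
grip_width: -0.0001
```

>>> {"api": "carry_out", "payload": {
  "moves": [
    [0,0.01,0,0,-1],
    [-0.001,0.015,0,0,-1],
    [-0.001,0.015,0,0,-1]
  ]
}}

```text
clock: 19.0
eef_pos: [0.6395, 0.1544, 0.014]
tool_rot: [0.117, 0.993, 0.0, -0.0]
ft_force: [-0.3, -0.7, -0.5]
grip_width: -0.0001
```

>>> {"api": "carry_out", "payload": {
  "moves": [
    [0,0.01,0,0,-1],
    [0,0.01,0,0,-1],
    [0,0.01,0,0,-1]
  ]
}}

```text
clock: 19.3
eef_pos: [0.6398, 0.1554, 0.014]
tool_rot: [0.117, 0.993, 0.0, 0.0]
ft_force: [-0.2, 1.0, -0.2]
grip_width: 0.0002
```

>>> {"api": "carry_out", "payload": {
  "moves": [
    [0,0.01,0,0,-1],
    [0,0.01,0,0,-1],
    [0,0.01,0,0,-1]
  ]
}}

```text
clock: 19.6
eef_pos: [0.64, 0.1564, 0.014]
tool_rot: [0.117, 0.993, 0.0, 0.0]
ft_force: [-0.1, 0.2, -0.3]
grip_width: -0.0001
```

>>> {"api": "carry_out", "payload": {
  "moves": [
    [0,0.01,0,0,-1],
    [0,0.01,0,0,-1],
    [0,0.01,0,0,-1]
  ]
}}

```text
clock: 19.9
eef_pos: [0.6401, 0.1566, 0.014]
tool_rot: [0.118, 0.993, -0.001, -0.0]
ft_force: [-1.5, -4.1, 1.1]
grip_width: -0.0002
```

>>> {"api": "carry_out", "payload": {
  "moves": [
    [0,0.01,0,0,-1],
    [0,0.01,0,0,-1],
    [0,0.01,0,0,-1]
  ]
}}

```text
clock: 20.2
eef_pos: [0.6401, 0.1566, 0.014]
tool_rot: [0.118, 0.993, -0.001, -0.0]
ft_force: [-2.4, -6.4, 3.3]
grip_width: 0.0001
```

>>> {"api": "carry_out", "payload": {
  "moves": [
    [0,0.01,0,0,-1],
    [0,0.01,0,0,-1],
    [0,0.01,0,0,-1]
  ]
}}

```text
clock: 20.5
eef_pos: [0.6401, 0.1567, 0.0141]
tool_rot: [0.118, 0.993, -0.002, -0.0]
ft_force: [-1.9, -7.8, 3.5]
grip_width: 0.0001
```

The force rose to 8 N and motion stopped, at the predicted y of about 104 mm. Backing straight off, then lifting to check.

>>> {"api": "carry_out", "payload": {
  "moves": [
    [0,-0.05,0,0,-1],
    [0,-0.4,0,0,-1],
    [0,-0.4,-0.05,0,-1],
    [0,-0.9,-0.6,0,-1],
    [0,-0.9,-1,0,-1],
    [0,-0.9,-1,0,-1],
    [0,-0.9,-1,0,-1]
  ]
}}

```text
clock: 21.2
eef_pos: [0.6223, 0.0721, 0.1176]
tool_rot: [0.118, 0.993, 0.001, 0.004]
ft_force: [0.7, 0.5, 0.4]
grip_width: -0.0004
```

>>> {"api": "carry_out", "payload": {
  "moves": [
    [0.9,-0.9,-0.9,0,-1],
    [0.9,-0.9,-0.9,0,-1],
    [0.9,-0.9,-0.9,0,-1],
    [0.9,-0.9,-0.9,0,-1],
    [0.9,-0.9,-0.9,0,-1]
  ]
}}

```text
clock: 21.7
eef_pos: [0.5111, 0.0056, 0.204]
tool_rot: [0.118, 0.993, 0.0, 0.0]
ft_force: [1.2, -0.6, -0.3]
grip_width: 0.0002
```

>>> {"api": "carry_out", "payload": {
  "moves": [
    [0.9,0,0,0,-1],
    [0.9,0,0,0,-1],
    [0.9,0,0,0,-1],
    [0.9,0,0,0,-1]
  ]
}}

```text
clock: 22.1
eef_pos: [0.4237, 0.0273, 0.2026]
tool_rot: [0.116, 0.993, 0.0, -0.001]
ft_force: [1.3, 1.0, -0.0]
grip_width: 0.0004
```

```bash
python3 - <<'E'
from h import *
state()
im,m=snap('side','side16.png')
a=im[180:330,220:400,::-1]; cv2.imwrite('pics/side16c.png',cv2.resize(a,None,fx=4,fy=4,interpolation=cv2.INTER_CUBIC))
im,m=snap('top','top16.png')
a=im[130:280,165:395,::-1]; cv2.imwrite('pics/top16c.png',cv2.resize(a,None,fx=3.4,fy=3.4,interpolation=cv2.INTER_CUBIC))
E
```

```text
t 22.1 reader tcp mm [[-142.6  -72.   202.6]] tilt z [-1.5e-03  3.0e-04 -1.0e+00] toolx ang - reader y ang deg 90.14 F [ 1.3  1.  -0. ] w 0.4 q [ 0.06  0.11 -0.23  1.23  0.   -1.27]
```

View pics/side16c.png

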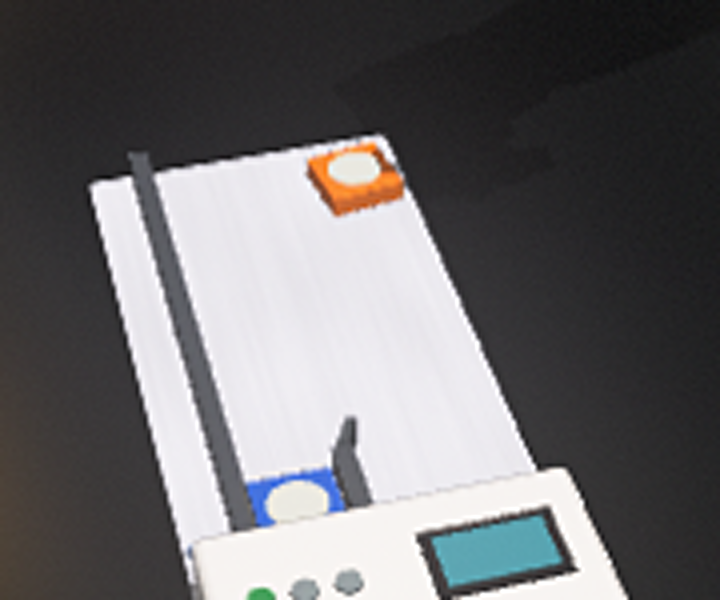

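View pics/top16c.png

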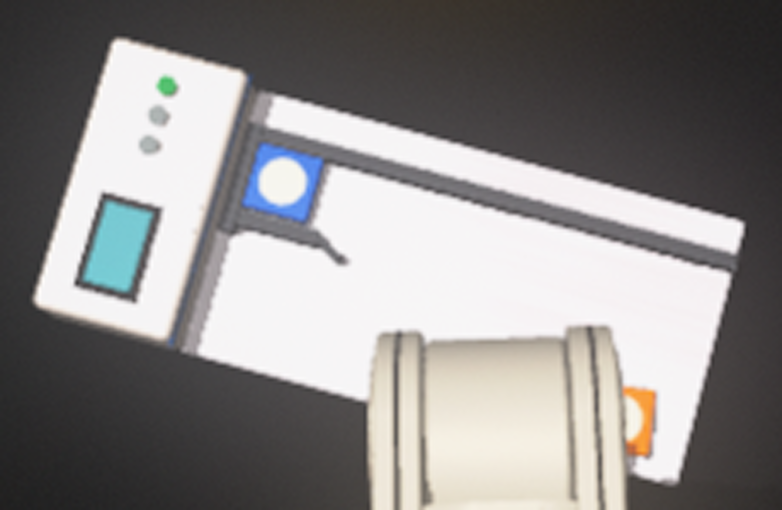

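Both views show the tile in the corner. One close look with the wrist camera from overhead to check the gaps.

>>> {"api": "carry_out", "payload": {
  "moves": [
    [-0.6,0.9,0,0,-1],
    [-0.6,0.9,0,0,-1],
    [-0.6,0.9,0,0,-1]
  ]
}}

```text
clock: 22.5
eef_pos: [0.508, 0.103, 0.2027]
tool_rot: [0.116, 0.993, 0.001, 0.001]
ft_force: [-0.1, -0.4, -0.3]
grip_width: 0.0001
```

>>> {"api": "carry_out", "payload": {
  "moves": [
    [-0.6,0.9,0,0,-1],
    [-0.6,0.9,0,0,-1],
    [-0.6,0.9,0,0,-1]
  ]
}}

```text
clock: 22.8
eef_pos: [0.5861, 0.1766, 0.201]
tool_rot: [0.116, 0.993, 0.0, -0.0]
ft_force: [-1.5, -0.2, 0.1]
grip_width: 0.0002
```

>>> {"api": "carry_out", "payload": {
  "moves": [
    [-0.6,0.7,0,0,-1],
    [-0.6,0.7,0,0,-1],
    [-0.6,0.7,0,0,-1],
    [-0.6,0.7,0,0,-1]
  ]
}}

```text
clock: 23.2
eef_pos: [0.6573, 0.2272, 0.201]
tool_rot: [0.117, 0.993, -0.001, -0.002]
ft_force: [-1.3, -0.4, -0.3]
grip_width: -0.0
```

```bash
python3 - <<'E'
from h import *
im,m=snap('wrist','wrist17.png'); state(); np.save('m17.npy',m,allow_pickle=True)
hsv=cv2.cvtColor(im[:,:,::-1].copy(),cv2.COLOR_BGR2HSV)
k=cv2.inRange(hsv,(105,120,40),(128,255,255)); cs,_=cv2.findContours(k,cv2.RETR_EXTERNAL,cv2.CHAIN_APPROX_NONE); q=max(cs,key=cv2.contourArea).reshape(-1,2)
Q=w2r(ray(m,q,.026)); print(cv2.boundingRect(q),cv2.minAreaRect((Q[:,:2]*1000).astype(np.float32)))
x,y,w,h=cv2.boundingRect(q); y0=max(y-40,0);x0=max(x-60,0); a=im[y0:y+h+40,x0:x+w+60,::-1]; cv2.imwrite('pics/w17c.png',cv2.resize(a,None,fx=3,fy=3,interpolation=cv2.INTER_CUBIC)); print(x0,y0)
E
```

```text
t 23.25 reader tcp mm [[ 37.4 176.3 202.6]] tilt z [-0.0023 -0.0011 -1.    ] toolx ang - reader y ang deg 90.0 F [ 0.8 -0.7  1.2] w 0.3 q [ 0.33  0.67  0.59  1.5  -0.   -1.  ]
(299, 155, 57, 56) ((38.133644104003906, 138.99591064453125), (47.9484748840332, 46.317142486572266), 0.056059569120407104)
239 115
```

View pics/w17c.png

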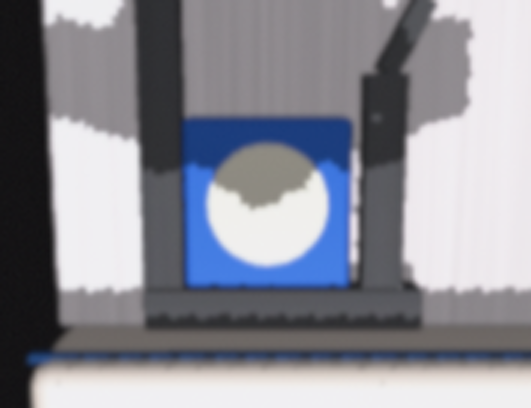

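The tile is flush with the rail (image left) and the stop (below). The only gap is the about 3 mm at the lip, and the yaw is 0.06°. Handing in.

```bash
python3 -c "
from h import *
print(order.job_done()); print(bot.get_obs()['clock'])"
```

```text
the job is handed in; nothing more can be done
None
the job is handed in; nothing more can be done
```

The blue tile is fully home in the corner pocket, and I handed the job in at about 23 s. With the shut fingertips I pushed it square onto the rail until it pressed back with about 5 N. I then slid it along the rail to the end stop (about 8 N), backed straight off and lifted clear.

**Last checks:**
- **Position:** a close wrist-camera view shows the tile flush on the rail and the end stop, with a gap only at the lip. Its centre measured (38.1, 139.0) mm in my uncorrected frame, against the (38.2, 139.3) mm I expected for home there. It was about 0.06° off square.
- **During the slide:** the side views showed the tile against the rail at each stop along the way. The arm hid the contact part of the time in between.
- **Orange tile:** the last pictures show it where it was, and I touched nothing else on the bench.

**Checks that disagreed:**
- **Fingertip height:** the tips touched the plate with the TCP at about z = 10 mm. They are level with it when shut, not 25 mm ahead as stated, so I set the working height by touch.
- **Camera calibration:** the top and wrist cameras put the reader about 2 mm apart, which the contact positions settled.

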